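# Slide the phone out over the desk's front edge

### The job

Slide the black phone across the desk, without picking it up, until about a third of its length sticks straight out over the desk's front edge, so that it can be taken by that end later. Before you move the phone, push the small green tape roll that lies between it and the edge aside along the desk; it stays lying flat on the desk, clear of the phone. Only touch and push: lift nothing, let nothing fall, and leave the other things alone.

Things in the scene. Friction and masses are not known exactly. Their poses are not given: they have to be found in the camera images.
- phone: Black phone lying flat, screen up, 147 mm long (its x axis), 72 mm wide (y), 8 mm thick, 0.12 to 0.23 kg. Origin: centre of its underside; z up. It starts well inside the desk's front edge, turned by up to 20 degrees from square to it.
- tape_roll: Small roll of sage-green tape lying flat, a ring 43 mm across and 15 mm tall, about 20 g. Origin: centre of its underside. It starts on the desk between the phone and the front edge, its centre 30 to 90 mm inside the edge.
- desk_edge (a point): A point on the top front edge of the white desk (the straight long edge nearest the robot), level with the desk top. Its y axis runs along the edge (to the left as seen from the chair), its x axis points square to the edge, inward over the desk; so a thing's x in this frame is how far it lies inside the edge. The desk is turned, so the edge runs obliquely in front of the robot.
- eraser: Eraser, white in a teal sleeve, 22 x 56 x 12 mm, loose on the desk; a bystander. Origin: centre of its underside.
- binder_clip: Black binder clip, 38 x 32 x 35 mm, loose on the desk; a bystander. Origin: centre of its underside.

How it is judged:
On the way:
1. the tape roll has been pushed at least 1 cm while the phone still lies within 3 cm of where it was (distance of tape_roll from where it was at the start of the episode above 0.01 m and distance of phone from where it was at the start of the episode below 0.03 m), for 0.2 s.
At the end, for the whole second after the job is handed in: The phone lies flat and still on the desk with 36 to 61 mm of its length over the front edge (its centre 12 to 37 mm inside the edge), its long side within 11 degrees of square to the edge; the tape roll lies flat and still on the desk top and does not touch the phone (x of phone in the frame of desk_edge between 0.012 and 0.037 m and angle between the x axis of phone and the x axis of desk_edge, either way round below 0.2 rad and angle between phone's own z axis and vertical below 0.08 rad and height (world z) of phone between -0.004 and 0.006 m and angle between tape_roll's own z axis and vertical below 0.15 rad and height (world z) of tape_roll between -0.004 and 0.006 m and contact force between phone and tape_roll below 0.05 N and linear speed of each of phone, tape_roll below 0.01 m/s).
It fails at once if the phone is lifted more than 12 mm, tipped, or falls off (height (world z) of phone above 0.012 m or height (world z) of phone below -0.015 m or angle between phone's own z axis and vertical above 0.25 rad).
It fails at once if the tape roll is lifted more than 12 mm or falls off (height (world z) of tape_roll above 0.012 m or height (world z) of tape_roll below -0.015 m).
It fails at once if the eraser or binder clip is moved more than 20 mm (distance of any of eraser, binder_clip from where it was at the start of the episode above 0.02 m).
It also fails if it takes over 56 s, if anything falls off the work surface, if the arm or the gripper's body presses on something with over 40 N, if the wrist force passes 120 N, or if a joint passes its speed limit or range.

### The arm

A 7-joint arm with a two-finger parallel gripper is mounted at the origin on a cart in front of the work surface, level with it; the furniture and walls round the work are solid. World frame = base frame: x ahead of the robot, y to its left, z up, the work surface at z = 0. Lengths are in m, angles in rad, forces in N, time in s.
With the tool pointing down it reaches from about 0.35 to 0.9 m from the base axis. Payload 19.9 kg.
Tool frame: the origin (TCP) lies midway between the tips of the shut fingers; the grasp point (between the pads) lies ctrl.hold_point_z behind it (ctrl.hold_point_z is the distance from the TCP to the grasp point, in m); z points along the fingers, y is the line along which they close (so a half turn about z gives the same grasp; the last joint's range is limited). The gripper opens to 94 mm and grips with 3 to 60 N. Pads are 16 mm wide; open, the fingers measure 119 mm over their backs; the gripper's body (75 mm by 177 mm) begins 78 mm behind the grasp point.
Start: joints at [-1.22, 0.417, -0.01, 1.614, 0.005, 1.111, -0.053], TCP at [0.239, 0.577, 0.173] pointing down, gripper open.
Joint ranges: [-2.81, 2.81], [-0.39, 2.02], [-1.27, 1.25], [0.06, 2.57], [-1.19, 4.33], [0.19, 2], [-2.82, 2.82]. Speed limits (rad/s): [1.89, 1.89, 2.39, 2.39, 3.01, 3.01, 3.01].

### API

Orientations are given as a unit quaternion [w, x, y, z].
In Python, from cell import readout, imaging, order, boxes_of, ctrl gives the robot as it stands.
- The arm moves only by the shell command python3 -m creep 'ROWS' [FORCE]. ROWS is text: rows parted by semicolons, each of 7 numbers parted by spaces: the opening, from -1 (shut) to 1 (fully open), so that 0 is half open, then the shift along the world's x, y, z in units of 250 mm (1.0 is 250 mm), then the turn, a rotation vector about the world's x, y, z in units of pi rad (1.0 is pi rad). In form: gripper dx dy dz wx wy wz; .... A call has 1 to 20 rows; each row is the pose to reach, as a shift and turn from the pose commanded when the call began, turning the shorter way round; what a row does not reach only later rows make up. A row lasts 1/8 s, in which the tool goes at most 62.5 mm and 10.7 degrees, less where a joint would pass 70% of its speed; a pose out of reach is approached as far as the arm can. A call with a number of a shift or a turn outside -1 to 1 is refused whole. A call with a gripper value outside its range is refused whole. The fingers move at their own pace and stop on an object; FORCE is the grip in N (left out, the last holds). Time passes only in rows, so rows that repeat a pose let the fingers close. It gives the time, the measured TCP pose, the force, the opening and the grip force at its end, in the units of the state.
- readout.get_obs(): the state, without advancing time (a new reading comes with each control period).
- imaging.grab_frame(name): name is "scene" or "top" or "wrist"; returns the picture (420x560x3 uint8, red, green, blue); there is no depth.
- imaging.calibration(name): a dict with "fx", "fy", "cx", "cy" (pixels), "R" (3x3) and "t" (3): a world point X has camera coordinates R X + t. Camera axes: x right, y down, z forward; pixel columns grow to the right and rows downward; lengths in m; the calibration is good to about 2 mm. A picture is of the moment at which its call begins: read the wrist's pose just before it. calibration takes no time and is no camera call; for the wrist camera it gives the pose at the moment of the call.
- order.job_done(): hands the job in; it is judged then, once.
Trained networks look in the newest picture that a camera, given by its name, has taken for a name from the list of things; names that differ only in an ending like _2 or _b are one class to them, and where a whole thing is asked for, a point or a joint stands for the part that bears it (a point fixed in the world has none). Each returns a list of dicts, best first, with "p" (0 to 1); they miss things now and then, are a little off and sometimes report something else, mostly with a low value. They report only what shows in the picture. A call takes as long as a camera call.
- boxes_of(target, camera): "bbox" ([left, top, width, height] in pixels, round what is visible of it).
The state is a dict: "t": time; "joints": joint angles; "qvel": joint speeds; "tau": joint torques, N m; "ee_pos": TCP position; "orientation": TCP orientation; "force": force on the tool from outside, world axes, zero at the start; "ft_torque": the same for the moment, N m; "finger_gap": finger opening in m; "grasp_force": force on a finger pad.
Only numpy, scipy, OpenCV 4.12 (cv2) and the standard library are available. Lean on these libraries where they do the work, as an engineer would, in place of code of your own. Each camera call takes 0.05 s, during which the arm holds its last target. There are 200 camera calls.

## Working session

There is one attempt and no reset: what is moved stays moved. The work goes in short steps, Python scripts to look and compute and a shell command to move; the robot and the scene stay as the last step left them, time stands still between calls to the robot, and variables do not carry over. Pictures are saved under pics/ and viewed, at most 10 in all, crops included, and the job is handed in when it is done.

```bash
ls; mkdir -p pics
cat > h.py <<'E'
import numpy as np, cv2
from cell import readout, imaging, order, boxes_of, ctrl
def ray(cam,u,v,z=0.0,c=None):
    c=c or imaging.calibration(cam)
    R=np.array(c["R"]);t=np.array(c["t"])
    o=-R.T@t; d=R.T@np.array([(u-c["cx"])/c["fx"],(v-c["cy"])/c["fy"],1])
    return o+d*(z-o[2])/d[2]
def proj(cam,X):
    c=imaging.calibration(cam);p=np.array(c["R"])@np.array(X)+np.array(c["t"])
    return c["fx"]*p[0]/p[2]+c["cx"],c["fy"]*p[1]/p[2]+c["cy"]
def save(cam,n):
    f=imaging.grab_frame(cam);cv2.imwrite(f"pics/{n}.png",f[:,:,::-1]);return f
E
python3 - <<'E'
from h import *
a=save("top","top0");b=save("scene","scene0")
for n in ["phone","tape_roll","eraser","binder_clip"]:
    for r in boxes_of(n,"top")[:2]:
        x,y,w,h=r["bbox"];print(n,r,ray("top",x+w/2,y+h/2).round(3))
o=readout.get_obs();print(o["t"],o["ee_pos"],o["orientation"],o["finger_gap"],ctrl.hold_point_z)
E
```

```text
pics
phone {'bbox': [292.7, 178.6, 74.8, 87.2], 'p': 0.57} [0.57  0.169 0.   ]
tape_roll {'bbox': [280.7, 271.9, 24.7, 29.1], 'p': 0.56} [0.453 0.238 0.   ]
eraser {'bbox': [239.9, 141.7, 28.8, 18.1], 'p': 0.76} [0.705 0.309 0.   ]
binder_clip {'bbox': [182.3, 177.0, 15.4, 13.0], 'p': 0.78} [0.641 0.427 0.   ]
0.3 [0.23917575 0.57725238 0.17309805] [-1.86620229e-05  1.95137126e-01  9.80775936e-01 -2.56401078e-04] 0.09407398721348614 0.0188
```

View pics/top0.png

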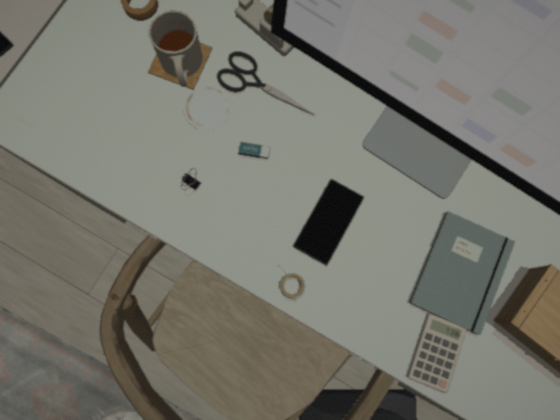

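View pics/scene0.png

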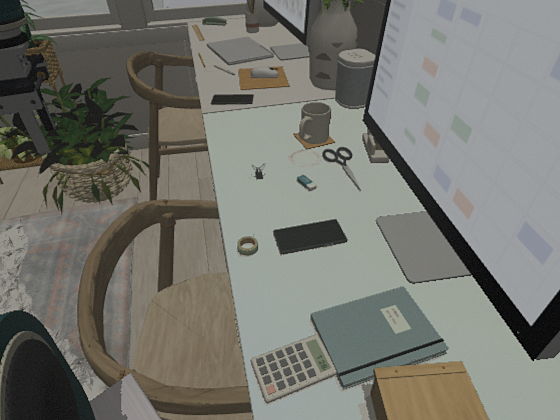

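The top view shows the phone with corners at about (332,180), (363,197), (327,264) and (294,245). The tape is at (292,286), and the front edge runs from (0,148) to about (410,380). Next I'll fit the phone and the edge precisely.

```bash
cat >> h.py <<'E'
def edge(f):
    # desk edge line: bright->dark transitions scanning down columns near the expected line
    g=cv2.cvtColor(f,cv2.COLOR_RGB2GRAY).astype(float);pts=[]
    for u in list(range(170,262,3))+list(range(315,345,3)):
        v0=int(148+(u)*0.585); s=g[v0-22:v0+23,u]; d=s[2:]-s[:-2]; k=d.argmin()
        pts.append((u,v0-22+k+1))
    return np.array(pts,float)
def phone(f):
    hsv=f.max(2); m=np.uint8(hsv<45)*255
    m[:150]=0;m[330:]=0;m[:,:240]=0;m[:,420:]=0
    n,l,s,c=cv2.connectedComponentsWithStats(m); k=1+s[1:,4].argmax()
    P=np.argwhere(l==k)[:,::-1].astype(float)
    W=np.array([ray("top",u,v,0.008)[:2] for u,v in P])
    r=cv2.minAreaRect((W*1000).astype(np.float32));b=cv2.boxPoints(r)/1000
    return r,b,s[k]
E
python3 - <<'E'
from h import *
f=cv2.imread("pics/top0.png")[:,:,::-1].copy()
r,b,s=phone(f);print(r,b.round(3).tolist(),s)
p=edge(f);W=np.array([ray("top",*q)[:2] for q in p])
for q,w in zip(p[::3],W[::3]):print(q,w.round(3))
l=cv2.fitLine(W.astype(np.float32),cv2.DIST_HUBER,0,.001,.001).ravel();print(l,np.degrees(np.arctan2(l[1],l[0])))
g=f[225:345,230:350];cv2.imwrite("pics/c0.png",cv2.resize(g,None,fx=5,fy=5)[:,:,::-1])
print(imaging.calibration("top"))
E
```

```text
((570.2173461914062, 173.41229248046875), (66.6490707397461, 142.77236938476562), 60.4248046875) [[0.492000013589859, 0.18000000715255737], [0.6159999966621399, 0.10899999737739563], [0.6489999890327454, 0.16699999570846558], [0.5249999761581421, 0.23800000548362732]] [ 294  181   69   83 2820]
[170. 244.] [0.528 0.459]
[179. 250.] [0.517 0.442]
[188. 255.] [0.508 0.426]
[197. 260.] [0.499 0.41 ]
[206. 266.] [0.489 0.393]
[215. 271.] [0.48  0.377]
[224. 276.] [0.471 0.361]
[233. 282.] [0.46  0.345]
[242. 286.] [0.453 0.329]
[251. 292.] [0.443 0.312]
[260. 297.] [0.434 0.296]
[321. 333.] [0.372 0.189]
[330. 339.] [0.362 0.173]
[339. 344.] [0.353 0.158]
[0.50142586 0.86520064 0.442387   0.31190506] 59.90562
{'fx': 491.4183694094577, 'fy': 491.4183694094577, 'cx': 280.03583737741434, 'cy': 214.60896097655743, 'R': array([[ 1.71278271e-04, -9.99518896e-01,  3.10152874e-02],
       [-9.80904854e-01, -6.20003279e-03, -1.94389372e-01],
       [ 1.94488146e-01, -3.03897513e-02, -9.80433998e-01]]), 't': array([0.26077116, 0.57362119, 0.79473396])}
```

View pics/c0.png

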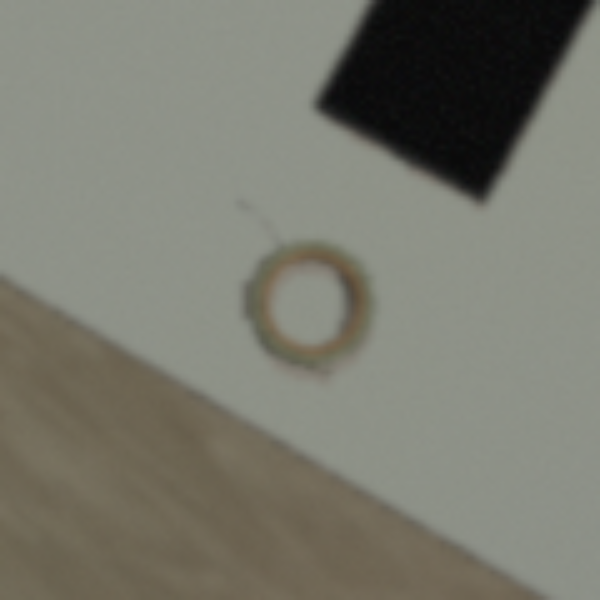

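The ring is centred at crop (310,305), which is (292,286) in full-image pixels, and its outline is clear. The phone is already nearly square to the edge. Before moving, I'll triangulate the monitor's lower edge and the chair for clearance, and convert everything to the edge frame.

```bash
cat >> h.py <<'E'
E0=np.array([.4424,.3119]);EX=np.array([.8652,-.5014]);EY=np.array([.5014,.8652])
def toE(w): d=np.array(w)[:2]-E0; return np.array([d@EX,d@EY])
def toW(a): return E0+a[0]*EX+a[1]*EY
E
python3 - <<'E'
from h import *
def P(c):
    c=imaging.calibration(c);K=np.array([[c["fx"],0,c["cx"]],[0,c["fy"],c["cy"]],[0,0,1]])
    return K@np.c_[c["R"],c["t"]]
# monitor lower-left corner, and a second bezel point (line direction check); chair rail corner
for n,a,b in [("moncorner",(276,36),(366,119)),("tape",(292,286),(248,244)),("phonecorner",(294,245),(276,249))]:
    X=cv2.triangulatePoints(P("top"),P("scene"),np.float64(a),np.float64(b)).ravel();X=X[:3]/X[3]
    print(n,X.round(3),toE(X).round(3),[np.round(proj(c,X),1).tolist() for c in("top","scene")])
# bezel line heights where it crosses phone's y: top-view ray at various heights
for z in(0,.1,.15,.2,.25,.3,.35):
    print(z,[ (toE(ray("top",u,v,z)).round(3).tolist(), np.round(proj("scene",ray("top",u,v,z)),0).tolist()) for u,v in((340,78),(420,128))])
f=cv2.imread("pics/top0.png");s=cv2.imread("pics/scene0.png")
cv2.imwrite("pics/m0.png",np.hstack([cv2.resize(f[0:200,260:460],(400,400)),cv2.resize(s[80:280,330:530],(400,400))]))
print("tape",toE(ray("top",292,286,.008)),"phone",toE((.5702,.1734)),"clip",toE((.641,.427)),"eraser",toE((.705,.309)),"tcp",toE((.2392,.5773)))
E
```

```text
moncorner [0.864 0.27  0.134] [0.386 0.175] [[277.2, 34.6], [364.1, 119.7]]
tape [0.454 0.24  0.009] [ 0.046 -0.057] [[292.3, 285.6], [247.3, 244.1]]
phonecorner [ 0.533  0.234 -0.056] [ 0.117 -0.022] [[293.3, 246.1], [277.7, 248.6]]
0 [([0.441, 0.062], [396.0, 186.0]), ([0.43, -0.12], [430.0, 236.0])]
0.1 [([0.389, 0.051], [385.0, 157.0]), ([0.379, -0.111], [416.0, 201.0])]
0.15 [([0.363, 0.045], [379.0, 141.0]), ([0.354, -0.106], [407.0, 180.0])]
0.2 [([0.337, 0.039], [371.0, 123.0]), ([0.328, -0.101], [398.0, 158.0])]
0.25 [([0.311, 0.034], [364.0, 102.0]), ([0.303, -0.097], [389.0, 134.0])]
0.3 [([0.285, 0.028], [355.0, 80.0]), ([0.278, -0.092], [378.0, 108.0])]
0.35 [([0.259, 0.022], [345.0, 55.0]), ([0.252, -0.087], [366.0, 78.0])]
tape [ 0.04532628 -0.05673253] phone [ 0.18001646 -0.05575128] clip [0.11411758 0.19916256] eraser [0.22865558 0.12915856] tcp [-0.3088802  0.1277396]
```

View pics/m0.png

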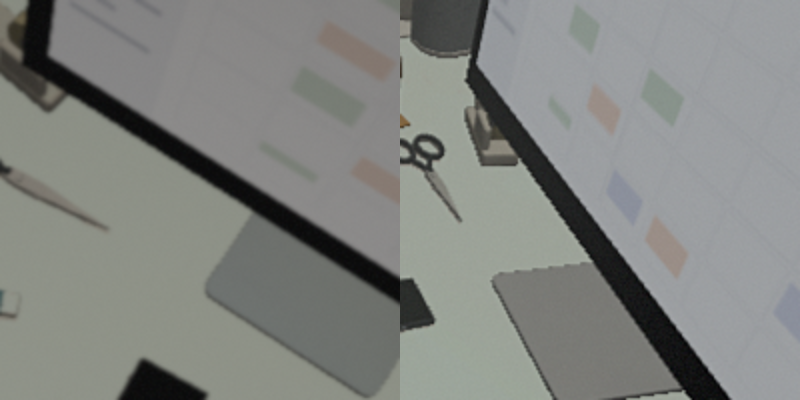

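The monitor bezel's lower corner sits at edge-x ≈ 0.386 and z ≈ 0.13, so there is room behind the phone. In the edge frame the tape is at (0.045, -0.057) and the phone at (0.180, -0.056). I'll turn the gripper by -97.6° and use the half-open fingers as a fork to push the tape along +y.

```bash
python3 -m creep '-0.36 0.12 -0.2 0 0 0 -0.1; -0.36 0.24 -0.4 0 0 0 -0.2; -0.36 0.36 -0.6 0 0 0 -0.3; -0.36 0.48 -0.8 0 0 0 -0.4; -0.36 0.6 -1 0 0 0 -0.5; -0.36 0.6 -1 0 0 0 -0.542; -0.36 0.6 -1 0 0 0 -0.542; -0.36 0.6 -1 0 0 0 -0.542; -0.36 0.6 -1 0 0 0 -0.542; -0.36 0.6 -1 0 0 0 -0.542; -0.36 0.6 -1 0 0 0 -0.542; -0.36 0.6 -1 0 0 0 -0.542'
python3 - <<'E'
from h import *
o=readout.get_obs();print(o);p=o["ee_pos"];w=toW((.0453,-.107));print((w-p[:2])/.25,toE(p))
E
```

```text
t: 1.8
ee_pos: [0.3892, 0.3274, 0.1733]
orientation: [-0.0, 0.866, 0.501, -0.0]
force: [1.4, 0.3, 0.1]
finger_gap: 0.0302
grasp_force: 0.0
{'t': 1.8, 'joints': array([-1.07787841,  0.21610441,  0.36551932,  1.90977787, -0.08957822,
        1.03138799, -1.19617829]), 'qvel': array([ 1.89555719e-03,  8.76893332e-05,  2.32659898e-03, -9.99265464e-04,
       -2.48674798e-04, -4.10962249e-04, -1.31901528e-02]), 'tau': array([-1.41472346e-01, -5.93276489e+01,  3.85706484e+00, -4.07319796e+01,
       -1.91605889e-02, -6.17627869e-02,  7.36876088e-02]), 'ee_pos': array([0.38923184, 0.32736395, 0.17334989]), 'orientation': array([-5.29352289e-05,  8.65659088e-01,  5.00633939e-01, -2.48673061e-05]), 'force': array([1.37132336, 0.26785502, 0.1243679 ]), 'ft_torque': array([-0.02273642,  0.04965406, -0.01072696]), 'grasp_force': 0.0, 'finger_gap': 0.030217465610745137}
[ 0.15484769 -0.52301506] [-0.05375472 -0.01327911]
```

```bash
python3 -m creep '-0.36 0.08 -0.26 0 0 0 0; -0.36 0.155 -0.523 0 0 0 0; -0.36 0.155 -0.523 0 0 0 0; -0.36 0.155 -0.523 -0.2 0 0 0; -0.36 0.155 -0.523 -0.4 0 0 0; -0.36 0.155 -0.523 -0.58 0 0 0; -0.36 0.155 -0.523 -0.63 0 0 0; -0.36 0.155 -0.523 -0.67 0 0 0; -0.36 0.155 -0.523 -0.67 0 0 0; -0.36 0.155 -0.523 -0.67 0 0 0'
python3 - <<'E'
from h import *
save("top","t1");p=readout.get_obs()["ee_pos"];print(toE(p)); save("wrist","w1")
for n in("tape_roll","phone"):
  for r in boxes_of(n,"top")[:1]:
    x,y,w,h=r["bbox"];print(n,r,toE(ray("top",x+w/2,y+h/2,.008)))
f=[cv2.imread(f"pics/{n}.png") for n in("t1","w1")]
cv2.imwrite("pics/v1.png",np.hstack([cv2.resize(f[0][150:360,200:410],(390,390)),cv2.resize(f[1],(400,390))]))
E
```

```text
t: 3.05
ee_pos: [0.4286, 0.1971, 0.0069]
orientation: [-0.0, 0.866, 0.5, 0.001]
force: [0.3, 0.9, 1.1]
finger_gap: 0.0298
grasp_force: 0.0
[ 0.04558759 -0.10625931]
phone {'bbox': [292.1, 178.1, 73.3, 74.9], 'p': 0.96} [ 0.18924895 -0.05140869]
```

View pics/v1.png

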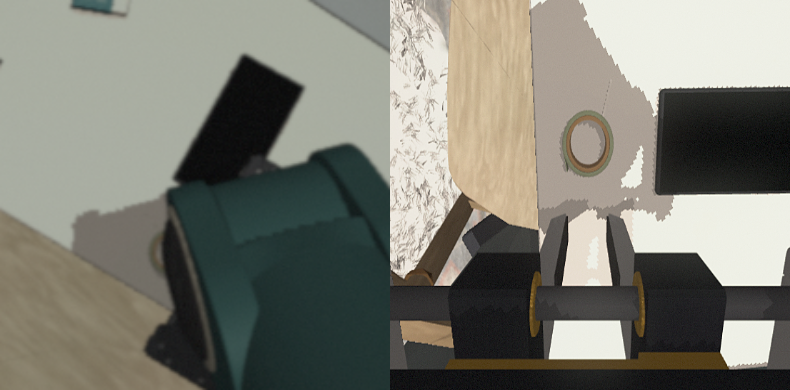

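The wrist picture shows the fork at about (590,230) in line with the ring at (588,143). The phone is clear to the right. I'll push along the edge slowly.

```bash
python3 -m creep '-0.36 0 0 -0.01 0 0 0; -0.36 0.023 0.04 -0.01 0 0 0; -0.36 0.046 0.08 -0.01 0 0 0; -0.36 0.069 0.12 -0.01 0 0 0; -0.36 0.092 0.16 -0.01 0 0 0; -0.36 0.115 0.2 -0.01 0 0 0; -0.36 0.138 0.24 -0.01 0 0 0; -0.36 0.161 0.28 -0.01 0 0 0; -0.36 0.184 0.32 -0.01 0 0 0; -0.36 0.207 0.36 -0.01 0 0 0; -0.36 0.23 0.4 -0.01 0 0 0; -0.36 0.253 0.44 -0.01 0 0 0; -0.36 0.276 0.478 -0.01 0 0 0; -0.36 0.276 0.478 -0.01 0 0 0; -0.36 0.276 0.478 -0.01 0 0 0; -0.36 0.265 0.458 -0.01 0 0 0; -0.36 0.253 0.438 -0.01 0 0 0; -0.36 0.253 0.438 0.1 0 0 0; -0.36 0.253 0.438 0.3 0 0 0; -0.36 0.253 0.438 0.6 0 0 0'
python3 - <<'E'
from h import *
save("wrist","w2"); save("top","t2");o=readout.get_obs();print(o["ee_pos"],toE(o["ee_pos"]))
for n in("tape_roll","phone"):
  for c in("wrist","top"):
   for r in boxes_of(n,c)[:1]:
    x,y,w,h=r["bbox"];print(n,c,r,toE(ray(c,x+w/2,y+h/2,.008)))
E
```

```text
t: 5.75
ee_pos: [0.4904, 0.3052, 0.1442]
orientation: [0.0, 0.866, 0.499, -0.001]
force: [0.7, 1.5, -0.4]
finger_gap: 0.0304
grasp_force: 0.0
[0.4937556  0.30707757 0.14949976] [0.04685083 0.02157733]
tape_roll wrist {'bbox': [257.4, 235.1, 40.8, 41.0], 'p': 0.86} [ 0.04837604 -0.05728102]
phone wrist {'bbox': [332.4, 224.2, 139.5, 56.6], 'p': 0.86} [ 0.18322061 -0.05447597]
phone top {'bbox': [339.7, 183.0, 23.7, 28.9], 'p': 0.76} [ 0.2401834  -0.07121048]
```

View pics/w2.png

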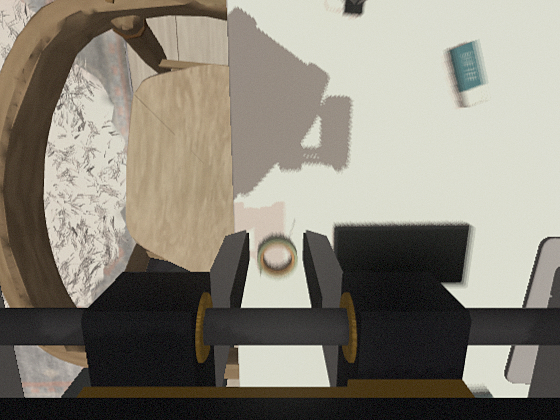

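The wrist view shows the ring at (277,255), so it looks unmoved. I'll check with settled pictures.

Run:
```python
from h import *
save("wrist","w3"); save("scene","s3");o=readout.get_obs();print(o["t"],o["ee_pos"],toE(o["ee_pos"]))
for n in("tape_roll","phone"):
  for c in("wrist","scene"):
   for r in boxes_of(n,c)[:1]:
    x,y,w,h=r["bbox"];print(n,c,r,toE(ray(c,x+w/2,y+h/2,.008)))
f=[cv2.imread(f"pics/{n}.png") for n in("s3","w3")]
cv2.imwrite("pics/v3.png",np.hstack([cv2.resize(f[0][100:310,150:360],(400,400)),cv2.resize(f[1][100:300,150:350],(400,400))]))
```

```text
6.15 [0.49057861 0.30559915 0.14207325] [0.04484338 0.01870526]
tape_roll wrist {'bbox': [253.9, 236.9, 44.5, 39.3], 'p': 0.88} [ 0.04527234 -0.05950324]
tape_roll scene {'bbox': [235.7, 234.5, 23.9, 19.0], 'p': 0.69} [ 0.04692117 -0.05593922]
phone wrist {'bbox': [333.9, 226.1, 137.7, 60.6], 'p': 0.72} [ 0.18431298 -0.05899068]
phone scene {'bbox': [273.1, 219.4, 75.3, 35.6], 'p': 0.79} [ 0.18001703 -0.06852677]
```

View pics/v3.png

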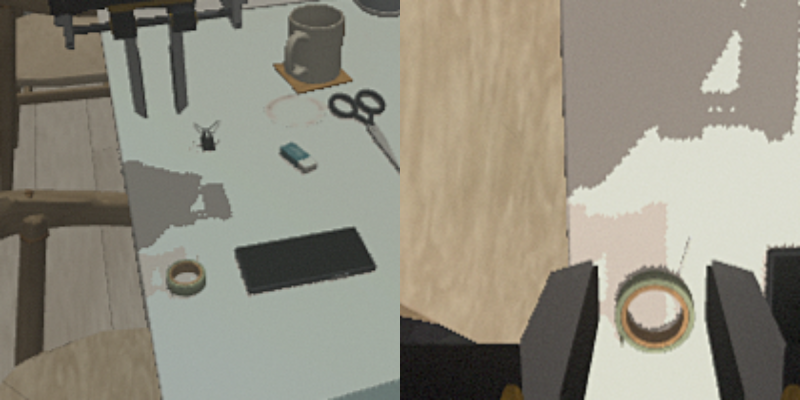

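The settled views agree: the ring is still at (0.046, -0.057) and the push had no effect. The TCP also sits about 14 mm below its commanded height, so I'll check the arm state.

```bash
python3 -m creep '-0.36 0 0 0 0 0 0; -0.36 0 0 0 0 0 0;-0.36 0 0 0 0 0 0;-0.36 0 0 0 0 0 0'
python3 - <<'E'
from h import *
o=readout.get_obs();print({k:np.round(v,3).tolist() for k,v in o.items()}, toE(o["ee_pos"]))
E
```

```text
t: 6.85
ee_pos: [0.4912, 0.3061, 0.1433]
orientation: [-0.0, 0.866, 0.5, -0.0]
force: [-0.9, -0.1, -0.2]
finger_gap: 0.0303
grasp_force: 0.0
{'t': 6.85, 'joints': [-0.955, 0.39, 0.437, 1.775, -0.19, 1.018, -0.971], 'qvel': [-0.0, -0.001, -0.001, -0.001, 0.001, 0.0, 0.0], 'tau': [0.004, -74.423, 8.235, -39.825, -0.03, -0.052, 0.0], 'ee_pos': [0.491, 0.306, 0.143], 'orientation': [-0.0, 0.866, 0.5, -0.0], 'force': [-0.943, -0.066, -0.153], 'ft_torque': [-0.068, 0.042, 0.011], 'grasp_force': 0.0, 'finger_gap': 0.03} [0.04512543 0.01947922]
```

The arm is tracking well; the last row simply hit the per-row step limit. I'll repeat in smaller steps and measure after each.

```bash
python3 -m creep '-0.36 -0.126 -0.217 0 0 0 0; -0.36 -0.252 -0.434 0 0 0 0; -0.36 -0.252 -0.434 0 0 0 0; -0.36 -0.252 -0.434 -0.2 0 0 0; -0.36 -0.252 -0.434 -0.4 0 0 0; -0.36 -0.252 -0.434 -0.5 0 0 0; -0.36 -0.252 -0.434 -0.557 0 0 0; -0.36 -0.252 -0.434 -0.557 0 0 0; -0.36 -0.252 -0.434 -0.557 0 0 0;-0.36 -0.232 -0.4 -0.557 0 0 0;-0.36 -0.212 -0.365 -0.557 0 0 0;-0.36 -0.192 -0.331 -0.557 0 0 0;-0.36 -0.172 -0.296 -0.557 0 0 0;-0.36 -0.172 -0.296 -0.557 0 0 0;-0.36 -0.172 -0.296 -0.557 0 0 0'
python3 - <<'E'
from h import *
o=readout.get_obs();print(o["ee_pos"],toE(o["ee_pos"]))
save("wrist","w4"); save("scene","s4")
for n in("tape_roll","phone"):
  for c in("wrist","scene"):
   for r in boxes_of(n,c)[:1]:
    x,y,w,h=r["bbox"];print(n,c,r,toE(ray(c,x+w/2,y+h/2,.008)))
f=[cv2.imread(f"pics/{n}.png") for n in("s4","w4")]
cv2.imwrite("pics/v4.png",np.hstack([cv2.resize(f[0][180:300,200:320],(400,400)),cv2.resize(f[1],(400,400))]))
E
```

```text
t: 8.72
ee_pos: [0.448, 0.2319, 0.004]
orientation: [0.0, 0.866, 0.499, -0.0]
force: [-0.6, -0.1, 0.5]
finger_gap: 0.03
grasp_force: 0.0
[0.44803691 0.23186049 0.00395741] [ 0.04500887 -0.06642383]
tape_roll wrist {'bbox': [241.5, 182.4, 68.1, 74.5], 'p': 0.88} [ 0.04490888 -0.05992051]
tape_roll scene {'bbox': [235.6, 237.9, 20.6, 17.3], 'p': 0.71} [ 0.04219727 -0.0623997 ]
phone wrist {'bbox': [369.1, 159.3, 190.9, 110.9], 'p': 0.63} [ 0.16548922 -0.0564542 ]
phone scene {'bbox': [271.6, 217.4, 78.2, 39.2], 'p': 0.56} [ 0.18008753 -0.06791923]
```

View pics/v4.png

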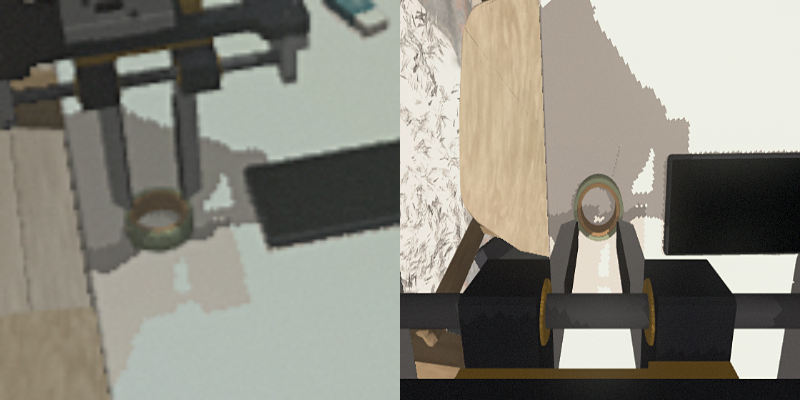

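The scene crop shows the fingers ending at the far rim of the ring, near (239,242). I'll project the expected tip positions to find the true finger geometry.

Run:
```python
from h import *
p=readout.get_obs()["ee_pos"]
for c in("scene","wrist"):
  for z in(.004,.02,.04):
    print(c,z,[np.round(proj(c,[*(p[:2]+s*EX),z]),1).tolist() for s in(-.0275,-.015,.015,.0275)])
  print("ring centre",np.round(proj(c,[*toW((.0453,-.0567)),0.008]),1))
  print("cam",-np.array(imaging.calibration(c)["R"]).T@imaging.calibration(c)["t"])
f=[cv2.imread(f"pics/{n}.png") for n in("s4","w4")]
cv2.imwrite("pics/v5.png",np.hstack([cv2.resize(f[0][205:265,215:275],(400,400)),cv2.resize(f[1][160:300,200:340],(400,400))]))
```

```text
scene 0.004 [[234.5, 251.3], [240.5, 250.2], [254.8, 247.7], [260.8, 246.6]]
scene 0.02 [[233.8, 245.8], [239.9, 244.7], [254.4, 242.2], [260.4, 241.1]]
scene 0.04 [[232.8, 238.7], [239.0, 237.7], [253.8, 235.1], [259.8, 234.1]]
ring centre [246.9 244.4]
cam [ 0.12249575 -0.23016148  0.57816435]
wrist 0.004 [[233.9, 227.3], [253.0, 227.3], [298.7, 227.3], [317.7, 227.3]]
wrist 0.02 [[230.8, 235.5], [251.3, 235.5], [300.4, 235.6], [320.8, 235.6]]
wrist 0.04 [[226.1, 247.7], [248.7, 247.8], [302.9, 247.8], [325.5, 247.8]]
ring centre [276.2 215.1]
cam [0.48328525 0.29269196 0.21595494]
```

View pics/v5.png

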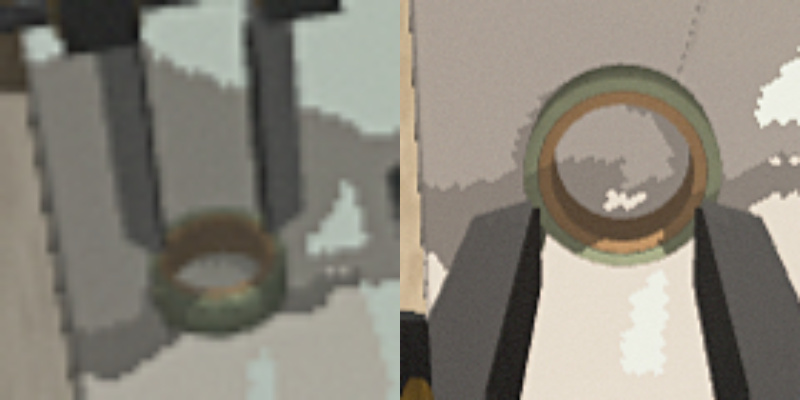

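By the projection, the visible fingertips end at about z ≈ 0.03 although the TCP reads 0.004. That is why the fork passed over the ring. I'll back off and go down in small steps, watching the force.

```bash
python3 -m creep '-0.36 -0.04 -0.07 0 0 0 0;-0.36 -0.08 -0.138 0 0 0 0;-0.36 -0.08 -0.138 0 0 0 0;-0.36 -0.08 -0.138 -0.03 0 0 0;-0.36 -0.08 -0.138 -0.06 0 0 0;-0.36 -0.08 -0.138 -0.06 0 0 0;-0.36 -0.08 -0.138 -0.06 0 0 0'; python3 -m creep '-0.36 0 0 -0.01 0 0 0;-0.36 0 0 -0.01 0 0 0'
```

```text
t: 9.9
ee_pos: [0.4283, 0.1977, -0.0111]
orientation: [0.0, 0.866, 0.5, -0.0]
force: [0.7, -0.3, -0.7]
finger_gap: 0.0299
grasp_force: 0.0
t: 10.15
ee_pos: [0.4282, 0.1976, -0.0135]
orientation: [-0.0, 0.866, 0.5, -0.0]
force: [0.6, -0.6, 0.5]
finger_gap: 0.0302
grasp_force: 0.0
```

```bash
for i in 1 2; do :; done; python3 -m creep '-0.36 0 0 -0.012 0 0 0;-0.36 0 0 -0.012 0 0 0'; python3 -m creep '-0.36 0 0 -0.01 0 0 0;-0.36 0 0 -0.01 0 0 0';  python3 -m creep '-0.36 0 0 -0.008 0 0 0;-0.36 0 0 -0.008 0 0 0'
```

```text
t: 10.4
ee_pos: [0.4281, 0.1976, -0.0166]
orientation: [-0.0, 0.866, 0.5, -0.0]
force: [-0.3, -0.1, 0.5]
finger_gap: 0.0298
grasp_force: 0.0
t: 10.65
ee_pos: [0.4281, 0.1976, -0.0191]
orientation: [-0.0, 0.866, 0.499, -0.0]
force: [0.8, -0.2, -0.6]
finger_gap: 0.0304
grasp_force: 0.0
t: 10.9
ee_pos: [0.4281, 0.1976, -0.021]
orientation: [-0.0, 0.866, 0.5, -0.0]
force: [0.3, 0.1, -0.1]
finger_gap: 0.0301
grasp_force: 0.0
```

```bash
python3 -m creep '-0.36 0 0 -0.008 0 0 0;-0.36 0 0 -0.008 0 0 0'|grep -E 'pos|force'; python3 -m creep '-0.36 0 0 -0.006 0 0 0;-0.36 0 0 -0.006 0 0 0'|grep -E 'pos|force'
python3 - <<'E'
from h import *
p=readout.get_obs()["ee_pos"]; save("scene","s6");save("wrist","w6")
for c in("scene","wrist"):
  for z in(0,.006,.012):
    print(c,z,[np.round(proj(c,[*(p[:2]+s*EX),z]),1).tolist() for s in(-.0275,-.015,.015,.0275)])
f=[cv2.imread(f"pics/{n}.png") for n in("s6","w6")]
cv2.imwrite("pics/v6.png",np.hstack([cv2.resize(f[0][215:275,215:275],(400,400)),cv2.resize(f[1][140:280,200:340],(400,400))]))
E
```

```text
ee_pos: [0.4281, 0.1976, -0.0231]
force: [0.7, 0.4, 0.1]
grasp_force: 0.0
ee_pos: [0.4282, 0.1976, -0.0245]
force: [-0.1, -0.1, 0.5]
grasp_force: 0.0
scene 0 [[237.4, 266.8], [243.6, 265.7], [258.4, 262.9], [264.5, 261.8]]
scene 0.006 [[237.1, 264.8], [243.4, 263.6], [258.3, 260.9], [264.4, 259.8]]
scene 0.012 [[236.8, 262.7], [243.1, 261.6], [258.1, 258.8], [264.3, 257.7]]
wrist 0 [[228.9, 240.5], [250.2, 240.5], [301.4, 240.5], [322.7, 240.5]]
wrist 0.006 [[227.5, 244.2], [249.4, 244.2], [302.1, 244.2], [324.1, 244.3]]
wrist 0.012 [[226.0, 248.1], [248.6, 248.1], [303.0, 248.2], [325.6, 248.2]]
```

View pics/v6.png

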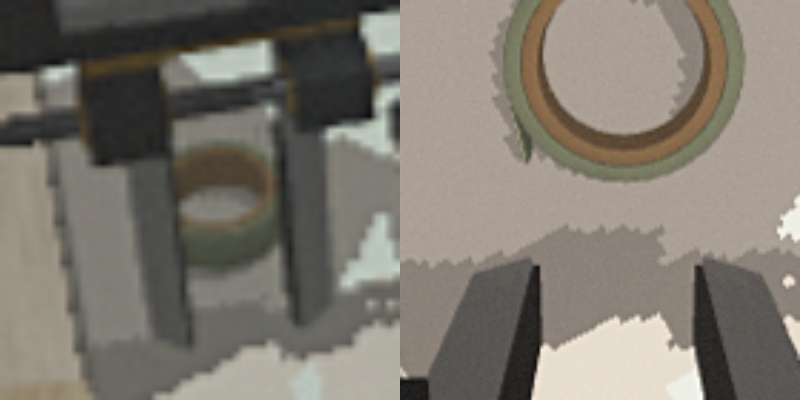

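Both views now show the tips almost on the desk: scene tip at (243,266), consistent with z ≈ 0.004. The ring lies ahead, between the prongs. I'll push again.

```bash
python3 -m creep '-0.36 0.023 0.04 0 0 0 0; -0.36 0.046 0.08 0 0 0 0; -0.36 0.069 0.12 0 0 0 0; -0.36 0.092 0.16 0 0 0 0; -0.36 0.092 0.16 0 0 0 0'|grep -E "pos|force"
python3 - <<'E'
from h import *
o=readout.get_obs();print(toE(o["ee_pos"]));save("wrist","w7")
for n in("tape_roll","phone"):
   for r in boxes_of(n,"wrist")[:1]:
    x,y,w,h=r["bbox"];print(n,r,toE(ray("wrist",x+w/2,y+h/2,.008)))
E
```

```text
ee_pos: [0.4515, 0.2384, -0.0246]
force: [-1.1, -0.6, 0.3]
grasp_force: 0.0
[ 0.04472317 -0.05899173]
tape_roll {'bbox': [235.0, 163.4, 84.3, 83.2], 'p': 0.88} [ 0.04555405 -0.03647056]
phone {'bbox': [383.1, 182.9, 176.9, 118.0], 'p': 0.82} [ 0.15480207 -0.0579704 ]
```

The ring now moves ahead of the fork, 22 mm in front as expected. Next comes the rest of the push, then backing off and lifting.

```bash
python3 -m creep '-0.36 0.023 0.04 0 0 0 0; -0.36 0.046 0.08 0 0 0 0; -0.36 0.069 0.12 0 0 0 0; -0.36 0.092 0.16 0 0 0 0; -0.36 0.115 0.2 0 0 0 0;-0.36 0.138 0.24 0 0 0 0;-0.36 0.161 0.28 0 0 0 0;-0.36 0.184 0.318 0 0 0 0;-0.36 0.184 0.318 0 0 0 0;-0.36 0.172 0.298 0 0 0 0;-0.36 0.16 0.277 0 0 0 0;-0.36 0.15 0.26 0 0 0 0;-0.36 0.15 0.26 0 0 0 0;-0.36 0.15 0.26 0.2 0 0 0;-0.36 0.15 0.26 0.4 0 0 0;-0.36 0.15 0.26 0.5 0 0 0;-0.36 0.15 0.26 0.5 0 0 0'|grep -E "t:|pos|force"
python3 - <<'E'
from h import *
o=readout.get_obs();print(toE(o["ee_pos"]));save("wrist","w8");save("scene","s8")
for n in("tape_roll","phone"):
  for c in("wrist","scene"):
   for r in boxes_of(n,c)[:1]:
    x,y,w,h=r["bbox"];print(n,r,toE(ray(c,x+w/2,y+h/2,.008)))
w=toW((.272,-.0558));print((w-o["ee_pos"][:2])/.25)
E
```

```text
t: 14.4
ee_pos: [0.4896, 0.3034, 0.1024]
force: [0.2, -0.0, -0.8]
grasp_force: 0.0
[0.04511138 0.0163144 ]
tape_roll {'bbox': [249.9, 128.9, 50.0, 46.5], 'p': 0.79} [0.04348147 0.05466885]
tape_roll {'bbox': [228.9, 202.7, 20.2, 16.2], 'p': 0.7} [0.04492493 0.05533653]
phone {'bbox': [339.8, 235.4, 155.8, 64.2], 'p': 0.9} [ 0.18198708 -0.05649464]
[ 0.64057838 -0.70462041]
```

The tape is now at (0.044, 0.055) and the phone hasn't moved. I'll turn back 90°, open to about 45 mm and go behind the phone.

```bash
python3 -m creep '-0.04 0.08 -0.09 0.05 0 0 0.055;-0.04 0.16 -0.18 0.1 0 0 0.11;-0.04 0.24 -0.27 0.1 0 0 0.165;-0.04 0.32 -0.36 0.1 0 0 0.22;-0.04 0.4 -0.45 0.1 0 0 0.275;-0.04 0.48 -0.53 0.1 0 0 0.33;-0.04 0.56 -0.61 0.1 0 0 0.385;-0.04 0.61 -0.67 0.1 0 0 0.44;-0.04 0.654 -0.713 0.1 0 0 0.5;-0.04 0.654 -0.713 0 0 0 0.5;-0.04 0.654 -0.713 0 0 0 0.5;-0.04 0.654 -0.713 0 0 0 0.5'
python3 - <<'E'
from h import *
o=readout.get_obs();p=o["ee_pos"];print(p,toE(p));save("wrist","w9");f=save("top","t9")
a,b=o["orientation"][1:3];print("tool y deg",np.degrees(np.arctan2(2*b*b-1,2*a*b)))
for c in("wrist","top"):
  for r in boxes_of("phone",c)[:1]:
    x,y,w,h=r["bbox"];print(r,toE(ray(c,x+w/2,y+h/2,.008)))
for z in(.0,.008):print([np.round(proj("wrist",[*toW((.2535,-.0558+s)),z]),0).tolist() for s in(-.036,.036)])
for s in(-.0225,.0225):print("tip",np.round(proj("wrist",[*toW(toE(p)+[-.008,s]),p[2]+.0285]),0))
g=cv2.imread("pics/w9.png").max(2);print(g[150:330:6,270:300:10].T)
E
```

```text
t: 16.2
ee_pos: [0.6523, 0.1246, 0.1009]
orientation: [-0.0, 0.259, 0.966, -0.0]
force: [0.1, 0.7, 1.0]
finger_gap: 0.0455
grasp_force: 0.0
[0.65227658 0.12458384 0.10090892] [ 0.27550554 -0.05683382]
tool y deg 59.92800045079756
{'bbox': [231.9, 0.7, 89.5, 172.4], 'p': 0.89} [ 0.18026637 -0.05586315]
{'bbox': [292.6, 178.1, 70.1, 88.1], 'p': 0.67} [ 0.1775508 -0.0556011]
[[238.0, 170.0], [315.0, 171.0]]
[[237.0, 172.0], [316.0, 172.0]]
tip [236. 230.]
tip [315. 230.]
[[ 30  37  25  27 153 154 150 151 151 158 153 222 224 223 222 221 222 223
  174 173 172 170 172 170 171 170 180  42  52  49]
 [ 18  27  38  28 153 147 148 147 150 152 154 187 222 221 222 220 221 224
  160 179 176 172 172 173 173 171 178  49  52  50]
 [ 28  24  33  28 154 150 154 152 150 151 155 142 219 221 220 220 222 221
  176 173 173 172 172 178 175 177 142  51  52  53]]
```

The phone's rear end is at row 172 in the wrist view, as predicted. I'll descend and push most of the way.

```bash
python3 -m creep '-0.04 0 0 -0.2 0 0 0;-0.04 0 0 -0.4 0 0 0;-0.04 0 0 -0.46 0 0 0;-0.04 0 0 -0.5 0 0 0;-0.04 0 0 -0.5 0 0 0;-0.04 0 0 -0.5 0 0 0'|grep -E "pos|force"; python3 -m creep '-0.04 -0.035 0.02 0 0 0 0;-0.04 -0.069 0.04 0 0 0 0;-0.04 -0.104 0.06 0 0 0 0;-0.04 -0.139 0.08 0 0 0 0;-0.04 -0.173 0.1 0 0 0 0;-0.04 -0.173 0.1 0 0 0 0'|grep -E "pos|force";python3 - <<'E'
from h import *
o=readout.get_obs();print(toE(o["ee_pos"]));save("wrist","w10");save("scene","s10")
for n in("tape_roll","phone"):
  for c in("wrist","scene"):
   for r in boxes_of(n,c)[:1]:
    x,y,w,h=r["bbox"];print(n,c,r,toE(ray(c,x+w/2,y+h/2,.008)))
E
```

```text
ee_pos: [0.6532, 0.1246, -0.0229]
force: [-0.4, 0.9, -0.1]
grasp_force: 0.0
ee_pos: [0.6085, 0.1504, -0.0236]
force: [-2.1, 0.2, 10.7]
grasp_force: 5.5
[ 0.224663   -0.05646198]
tape_roll scene {'bbox': [226.1, 204.7, 22.1, 14.8], 'p': 0.64} [0.04012589 0.05178899]
phone wrist {'bbox': [199.7, 20.8, 148.5, 269.1], 'p': 0.87} [ 0.17389744 -0.05757656]
phone scene {'bbox': [272.6, 221.0, 76.2, 37.2], 'p': 0.92} [ 0.17785603 -0.07543013]
```

The 10.7 N upward force says the tips rode onto the phone instead of pushing its end, so they were still too high. I'll lift, go back behind it and feel for the desk surface.

```bash
python3 -m creep '-0.04 0 0 0.03 0 0 0;-0.04 0 0 0.08 0 0 0;-0.04 0 0 0.08 0 0 0;-0.04 0.09 -0.052 0.08 0 0 0;-0.04 0.173 -0.1 0.08 0 0 0;-0.04 0.173 -0.1 0.08 0 0 0;-0.04 0.173 -0.1 0.03 0 0 0;-0.04 0.173 -0.1 0 0 0 0;-0.04 0.173 -0.1 0 0 0 0;-0.04 0.173 -0.1 0 0 0 0'|grep -E "pos|force"
python3 - <<'E'
from h import *
o=readout.get_obs();print(toE(o["ee_pos"]));save("wrist","w11")
for r in boxes_of("phone","wrist")[:1]:
    x,y,w,h=r["bbox"];print(r,toE(ray("wrist",x+w/2,y+h,.008)))
E
python3 -m creep '-0.04 0 0 -0.012 0 0 0;-0.04 0 0 -0.012 0 0 0'|grep -E "pos|force";python3 -m creep '-0.04 0 0 -0.01 0 0 0;-0.04 0 0 -0.01 0 0 0'|grep -E "pos|force"
```

```text
ee_pos: [0.6522, 0.1246, -0.0243]
force: [-0.6, -0.2, 0.2]
grasp_force: 0.0
[ 0.27539595 -0.05684911]
{'bbox': [202.7, 3.0, 144.5, 205.3], 'p': 0.92} [ 0.25375844 -0.057382  ]
ee_pos: [0.6521, 0.1243, -0.0276]
force: [-0.6, 1.0, -0.3]
grasp_force: 0.0
ee_pos: [0.6521, 0.1243, -0.0302]
force: [-0.7, 0.5, -0.2]
grasp_force: 0.0
```

```bash
python3 -m creep '-0.04 0 0 -0.008 0 0 0;-0.04 0 0 -0.008 0 0 0'|grep -E "pos|force:";python3 -m creep '-0.04 0 0 -0.006 0 0 0;-0.04 0 0 -0.006 0 0 0'|grep -E "pos|force:";python3 -m creep '-0.04 0 0 -0.006 0 0 0;-0.04 0 0 -0.006 0 0 0'|grep -E "pos|force:"
```

```text
ee_pos: [0.6524, 0.1244, -0.0317]
force: [-0.8, -1.1, 3.8]
grasp_force: 2.0
ee_pos: [0.6525, 0.1244, -0.0319]
force: [-10.4, -1.5, 24.9]
grasp_force: 12.7
ee_pos: [0.6526, 0.1244, -0.0321]
force: [-18.2, -4.4, 46.3]
grasp_force: 23.3
```

The desk contact is at TCP z ≈ -0.0317. I'll run with the tips about 2.5 mm above that and push in small steps.

```bash
python3 -m creep '-0.04 0 0 0.024 0 0 0;-0.04 0 0 0.024 0 0 0;-0.04 -0.035 0.02 0.024 0 0 0;-0.04 -0.069 0.04 0.024 0 0 0;-0.04 -0.104 0.06 0.024 0 0 0;-0.04 -0.139 0.08 0.024 0 0 0;-0.04 -0.139 0.08 0.024 0 0 0;-0.04 -0.139 0.08 0.024 0 0 0'|grep -E "t:|pos|force";python3 - <<'E'
from h import *
o=readout.get_obs();print(toE(o["ee_pos"]));save("wrist","w12");save("scene","s10")
for n in("tape_roll","phone"):
  for c in("wrist","scene"):
   for r in boxes_of(n,c)[:1]:
    x,y,w,h=r["bbox"];print(n,c,r,toE(ray(c,x+w/2,y+h/2,.008)))
E
```

```text
t: 21.8
ee_pos: [0.6176, 0.1443, -0.0288]
force: [0.3, 0.0, -0.2]
grasp_force: 0.0
[ 0.23565243 -0.05714701]
tape_roll scene {'bbox': [227.6, 201.3, 18.4, 18.2], 'p': 0.69} [0.04019554 0.05802094]
phone wrist {'bbox': [202.5, 1.6, 151.2, 224.0], 'p': 0.97} [ 0.16358253 -0.05620245]
phone scene {'bbox': [256.8, 222.4, 77.7, 33.7], 'p': 0.81} [ 0.14749067 -0.06670813]
```

The phone is sliding: its centre moved about 28 mm, as expected. I'll keep pushing.

```bash
python3 -m creep '-0.04 -0.035 0.02 0 0 0 0;-0.04 -0.069 0.04 0 0 0 0;-0.04 -0.104 0.06 0 0 0 0;-0.04 -0.139 0.08 0 0 0 0;-0.04 -0.173 0.1 0 0 0 0;-0.04 -0.208 0.12 0 0 0 0;-0.04 -0.243 0.14 0 0 0 0;-0.04 -0.277 0.16 0 0 0 0;-0.04 -0.312 0.18 0 0 0 0;-0.04 -0.347 0.2 0 0 0 0;-0.04 -0.363 0.21 0 0 0 0;-0.04 -0.363 0.21 0 0 0 0;-0.04 -0.363 0.21 0 0 0 0'|grep -E "t:|pos|force";cat > m.py <<'E'
from h import *
o=readout.get_obs();print(toE(o["ee_pos"]));save("wrist","wz");f=save("scene","sz")
for n in("tape_roll","phone"):
  for c in("wrist","scene"):
   for r in boxes_of(n,c)[:1]:
    x,y,w,h=r["bbox"];print(n,c,r,toE(ray(c,x+w/2,y+h/2,.008)))
# phone outline from dark pixels inside the scene box
m=np.zeros(f.shape[:2],np.uint8);x,y,w,h=[int(v) for v in r["bbox"]]
m[y-4:y+h+5,x-4:x+w+5]=(f.max(2)[y-4:y+h+5,x-4:x+w+5]<55)*255
k,l,s,_=cv2.connectedComponentsWithStats(m);k=1+s[1:,4].argmax()
W=np.float32([toE(ray("scene",u,v,.008)) for v,u in np.argwhere(l==k)])*1000
print(cv2.minAreaRect(W),cv2.boxPoints(cv2.minAreaRect(W)).round().tolist())
E
python3 m.py
```

```text
t: 23.72
ee_pos: [0.5268, 0.1968, -0.029]
force: [0.6, -0.5, -0.4]
grasp_force: 0.0
[ 0.13079801 -0.05727982]
tape_roll wrist {'bbox': [458.7, 33.9, 101.3, 95.1], 'p': 0.56} [0.04348126 0.056598  ]
tape_roll scene {'bbox': [229.0, 204.0, 18.0, 14.0], 'p': 0.78} [0.04258204 0.05519807]
phone wrist {'bbox': [201.8, 1.9, 154.0, 226.9], 'p': 0.91} [ 0.05950545 -0.0559014 ]
phone scene {'bbox': [210.3, 226.1, 75.5, 40.7], 'p': 0.98} [ 0.04657362 -0.06319964]
((45.75245666503906, -61.17405319213867), (142.87811279296875, 72.60391235351562), 0.42883729934692383) [[-26.0, -25.0], [-25.0, -98.0], [117.0, -97.0], [117.0, -24.0]]
```

The phone centre is at about 0.047 and square within a degree. The last step is 23 mm more, then backing off and lifting.

```bash
python3 -m creep '-0.04 -0.02 0.012 0 0 0 0;-0.04 -0.04 0.023 0 0 0 0;-0.04 -0.06 0.035 0 0 0 0;-0.04 -0.072 0.041 0 0 0 0;-0.04 -0.08 0.046 0 0 0 0;-0.04 -0.08 0.046 0 0 0 0;-0.04 -0.08 0.046 0 0 0 0;-0.04 -0.05 0.029 0 0 0 0;-0.04 -0.01 0.006 0 0 0 0;-0.04 0.02 -0.012 0 0 0 0;-0.04 0.02 -0.012 0.15 0 0 0;-0.04 0.02 -0.012 0.35 0 0 0;-0.04 0.2 -0.12 0.5 0 0 0;-0.04 0.35 -0.2 0.6 0 0 0;-0.04 0.35 -0.2 0.6 0 0 0'|grep -E "t:|pos|force";python3 m.py
python3 - <<'E'
from h import *
f=save("top","tz");W=np.array([toE(ray("top",*q)) for q in edge(f)]);print("edge x",np.median(W[:,0]))
for n in("phone","tape_roll","eraser","binder_clip"):
  for r in boxes_of(n,"top")[:1]:
    x,y,w,h=r["bbox"];print(n,r,toE(ray("top",x+w/2,y+h/2,.008)))
E
```

```text
t: 25.9
ee_pos: [0.6177, 0.144, 0.123]
force: [-1.0, 2.0, -1.3]
grasp_force: 0.0
[ 0.2358626  -0.05736872]
tape_roll wrist {'bbox': [432.7, 157.9, 64.3, 43.8], 'p': 0.57} [0.21892801 0.12639248]
tape_roll scene {'bbox': [226.0, 200.6, 19.8, 21.2], 'p': 0.7} [0.03777891 0.0556886 ]
phone wrist {'bbox': [235.0, 2.7, 82.3, 34.9], 'p': 0.85} [ 0.07798409 -0.05662421]
phone scene {'bbox': [199.7, 230.7, 73.9, 37.2], 'p': 0.95} [ 0.02244899 -0.06557611]
((23.65262222290039, -61.67619705200195), (143.1991729736328, 72.47147369384766), 0.2164013385772705) [[-48.0, -26.0], [-48.0, -98.0], [95.0, -98.0], [95.0, -25.0]]
edge x 0.0001407418814115276
phone {'bbox': [246.6, 251.1, 76.8, 94.6], 'p': 0.65} [ 0.02041246 -0.05682872]
tape_roll {'bbox': [224.1, 241.7, 24.1, 24.1], 'p': 0.82} [0.04461284 0.05772844]
eraser {'bbox': [240.0, 141.3, 30.1, 19.2], 'p': 0.75} [0.22673909 0.12661877]
binder_clip {'bbox': [181.3, 174.5, 15.8, 14.5], 'p': 0.67} [0.11454891 0.19994097]
```

The phone centre is 0.021 to 0.026 inside the edge by every estimate, and it is square. The tape is clear of it and the bystanders haven't moved, so I'll hand in.

```bash
python3 -c "
from h import *
print(order.job_done())"
```

```text
the job is handed in; nothing more can be done
None
```

I handed the job in at about 26 s: the phone's centre measures 20–26 mm inside the front edge (about 50 mm overhanging) and within a degree of square, the tape roll lies about 5 cm clear of it along the edge, and the eraser and clip are where they were; no verdict came back.

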